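Draw up a trestle joint with its cam lock

ROBOT

A 7-joint arm with a two-finger parallel gripper is mounted at the origin on the work surface. World frame = base frame: x ahead of the robot, y to its left, z up, the work surface at z = 0. Lengths are in m, angles in rad, forces in N, time in s.
With the tool pointing down it reaches from about 0.4 to 0.85 m from the base axis. Payload 4.5 kg.
Tool frame: the origin (TCP) lies at the very end of the fingers, on their centre line; the grasp point (between the pads) lies 19 mm behind it; z points along the fingers, y is the line along which they close (so a half turn about z gives the same grasp; the last joint's range is limited). The gripper opens to 88 mm and grips with 3 to 60 N. Pads are 18 mm wide; open, the fingers measure 123 mm over their backs; the gripper's body (75 mm by 187 mm) begins 45 mm behind the grasp point.
Start: joints at [-1.145, 0.689, -0.195, 1.565, 0.157, 0.902, -0.215], TCP at [0.239, 0.578, 0.239] pointing down, gripper open.
Joint ranges: [-3.01, 3.01], [-0.46, 2.08], [-1.47, 1.51], [0.13, 2.56], [-1, 4.14], [0.04, 2.09], [-2.66, 2.66]. Speed limits (rad/s): [2.57, 2.57, 3.14, 3.14, 3.14, 3.14, 3.14].

INTERFACE

Orientations are given as a rotation vector (axis times angle).
In Python, from plant import robot gives the robot as it stands.
- The arm moves only by the tool drive_tool, never from a script. Its argument "moves" is a list of rows, each an object with "xyz": the shift along the tool's x, y, z in units of 0.02 m (1.0 is 0.02 m), a list of three; "rot": the turn, a rotation vector about the tool's x, y, z in units of 0.08 rad (1.0 is 0.08 rad), a list of three; "jaw": the opening, from 0 (shut) to 1 (fully open). A call has 1 to 12 rows; each row shifts and turns the commanded pose from where the row before left it, along the tool's axes as they then stand; what a row does not reach is not made up. A row lasts 1/12 s, in which the tool goes at most 41.7 mm and 7.16 degrees, less where a joint would pass 70% of its speed; a pose out of reach is approached as far as the arm can. A call with a number of a shift or a turn outside -1 to 1 is refused whole. A call with a gripper value outside its range is refused whole. The fingers move at their own pace and stop on an object; the grip force is fixed at half the most. Time passes only in rows, so rows that do not move let the fingers close. It gives the time, the measured TCP pose, the force, the opening and the grip force at its end, in the units of the state.
- robot.read_state(): the state, without advancing time (a new reading comes with each control period).
- robot.grab_frame(name): name is "scene" or "top"; returns a dict with "image" (480x640x3 uint8, red, green, blue), "vertical_fov" (degrees; the focal length in pixels is half the picture's height over the tangent of half this angle, whatever the lens; pixels are square), "cx", "cy" (the principal point, pixels), "R" (3x3) and "t" (3): a world point X has camera coordinates R X + t. Camera axes: x right, y down, z forward; pixel columns grow to the right and rows downward; lengths in m; the calibration is good to about 2 mm. A picture is of the moment at which its call begins. There is no depth.
- robot.job_done(): hands the job in; it is judged then, once.
Trained networks look in a picture, given as the dict that the camera call returned (one of the last four; its "shot" number tells which), for a name from the list of things; names that differ only in an ending like _2 or _b are one class to them, and where a whole thing is asked for, a point or a joint stands for the part that bears it (a point fixed in the world has none). Each returns a list of dicts, best first, with "p" (0 to 1); they miss things now and then, are a little off and sometimes report something else, mostly with a low value. They report only what shows in the picture. A call takes as long as a camera call. They do not tell look-alikes from the thing itself.
- robot.boxes_of(label, picture): "at" ([column, row] in pixels, amid what is visible of it).
- robot.pinpoint(label, picture): "at" ([column, row] in pixels: a listed point, or the origin of a listed thing).
The state is a dict: "clock": time; "q": joint angles; "joint_velocities": joint speeds; "effort": joint torques, N m; "position": TCP position; "tool_rot": TCP orientation; "force": force on the tool from outside, world axes, zero at the start; "ft_torque": the same for the moment, N m; "opening": opening from 0.0 (shut) to 1.0 (fully open); "grip_force": force on a finger pad.
Only numpy, scipy, OpenCV 4.12 (cv2) and the standard library are available. Lean on these libraries where they do the work, as an engineer would, in place of code of your own. Each camera call takes 0.05 s, during which the arm holds its last target. There are 200 camera calls.

TASK

The foot of the knock-down trestle lies loosely at the end of the clamped rail, its bolt already in the rail but the joint standing open. Take the square-handled screwdriver from the tool rack, put its blade in the slot of the cam disc in the rail and turn the cam clockwise as far as its stop, so that it draws the foot up tight against the rail end and locks. Then stand the screwdriver back in the hole it came from and leave the other tools in the rack undisturbed.

Things in the scene. Friction and masses are not known exactly. Their poses are not given: they have to be found in the camera images.
- jig: Plywood board 300 x 270 x 12 mm fixed to the bench, with the trestle rail (pale wood, 195 long x 90 wide, top 54 mm above the bench) held between two cleats by a toggle clamp (at x = -130 mm, up to 100 mm high). Origin: on the cam's axis at bench height. x runs along the rail to its free end, 45 mm off; z up. A spanner and a wood block lie beside the rail.
- cam_slot (a point): Centre of the cam disc's slot, at the disc's top face, level with the rail's top, 54 mm above the bench. Bright steel disc 52 mm across, lying in a round pocket of the rail. x is along the slot, z up. The slot is closed at both ends: 24 mm long, 7 mm wide, 8 mm deep, its mouth bevelled 1.5 mm outwards. It turns with the cam.
- cam (a joint): Turn of the cam in rad: 0 open, growing clockwise as seen from above, hard stop at 1.5. It starts between 0.05 and 0.3. The cam takes hold of the bolt head at about 0.4, has drawn the joint shut by about 1.15, and is locked from 1.25 to the stop. It stays where it is left; turning takes about 0.1 N m, a little more near the end.
- rail_end (a point): Centre of the free end face of the rail, 33 mm above the bench. x points out of the face, along the rail.
- foot: Trestle foot: loose pale-wood bar 60 (x) x 220 (y) x 42 (z) mm, 0.25 to 0.5 kg, lying on the board across the rail's end with a ball-headed steel bolt and two dowels from its -x face standing in the rail end. Origin: centre of its underside; x points away from the rail.
- foot_face (a point): Centre of the foot's face towards the rail. Its distance from rail_end along rail_end's x is the gap between them, 4 to 6 mm at the start, 0 when shut.
- driver: Flat-blade screwdriver, 160 mm long, 0.22 kg, upright in a rack hole, yaw within 0.35 rad of the rack's. The only tool there with a square handle: black, 30 x 30 x 85 mm, 75 to 160 mm from the blade's end, flats parallel to its x and y. Round shank 12 mm thick; blade 16 mm wide (x), 4 mm thick (y). Origin: blade's end, on the axis; z up to the handle.
- driver_tip (a point): The end of the blade, on its axis (the same point as the driver's origin).
- driver_handle (a point): A good place to grip: on the axis of the square handle, 130 mm from the blade's end and 30 mm below the handle's top.
- rack: Plywood rack fixed to the bench: shelf 80 (x) x 236 (y) mm, 12 thick, top 90 mm above the bench. Three round 23 mm through holes at y = -75, 0, 75 mm; a tool stands in each, its handle's shoulder resting on the shelf (screwdriver: blade's end 15 mm above the bench, handle top 175 mm; other tools' tops up to 160 mm). Origin: centre of the underside.
- rack_hole0 (a point): Mouth of the rack's hole at y = -75 mm, at the shelf's top.
- rack_hole1 (a point): Mouth of the rack's middle hole.
- rack_hole2 (a point): Mouth of the rack's hole at y = +75 mm.
- nut_driver: Nut driver with a round black handle 33 mm thick, in another hole of the rack; to be left alone. Origin: its lower end, on its axis.
- scratch_awl: Awl with a round black handle 33 mm thick, in another hole of the rack; to be left alone. Origin: its lower end, on its axis.
Things that resemble listed ones, but are neither listed nor needed, are in the scene too. There is more than one size of the rack; the job needs the larger. What is shaped like the driver but orange is not meant.

How it is judged:
On the way, in this order (a step that is already met when the one before it is completed fails the run):
1. the screwdriver's blade is in the cam's slot (horizontal distance between driver_tip and cam_slot below 0.006 m and z of driver_tip in the frame of cam_slot below -0.003 m), for 0.1 s.
2. with the blade in the slot the cam has been turned to its locked position and the joint is drawn shut (value of joint cam above 1.25 rad and x of foot_face in the frame of rail_end below 0.002 m and horizontal distance between driver_tip and cam_slot below 0.006 m and z of driver_tip in the frame of cam_slot below -0.002 m), for 0.1 s.
At the end, for the whole second after the job is handed in: The cam is at 1.25 rad or more, the foot within 2 mm of the rail end and square to it within 0.03 rad; the screwdriver stands at rest in its hole of the rack, upright within 0.15 rad, its blade's end within 12 mm of the hole's axis and less than 22 mm above the bench (value of joint cam above 1.25 rad and x of foot_face in the frame of rail_end below 0.002 m and angle between the x axis of foot and the x axis of jig, either way round below 0.03 rad and linear speed of each of foot, driver below 0.02 m/s and (horizontal distance between driver_tip and rack_hole0 below 0.012 m or horizontal distance between driver_tip and rack_hole1 below 0.012 m or horizontal distance between driver_tip and rack_hole2 below 0.012 m) and z of driver_tip in the frame of rack below 0.022 m and angle between driver's own z axis and vertical below 0.15 rad); the robot touches nothing.
It fails at once if another tool of the rack is moved by more than 15 mm (distance of any of nut_driver, scratch_awl from where it was at the start of the episode above 0.015 m).
It fails at once if the cam is turned by the fingers themselves (contact force between the fingers and cam above 2 N).
It also fails if it takes over 61 s, if anything falls off the work surface, if the arm or the gripper's body presses on something with over 40 N, if the wrist force passes 120 N, or if a joint passes its speed limit or range.

## Working session

There is one attempt and no reset: what is moved stays moved. The work goes in short steps, Python scripts to look and compute and a tool call to move; the robot and the scene stay as the last step left them, time stands still between calls to the robot, and variables do not carry over. Pictures are saved under pics/ and viewed, at most 10 in all, crops included, and the job is handed in when it is done.

Besides the shell and the picture viewer there is one more tool, called as name(argument=value, ...), one argument or row to a line, values as JSON. drive_tool: Moves the arm, as the interface text tells. Its arguments: {"type":"object","properties":{"moves":{"type":"array","items":{"type":"object","properties":{"xyz":{"type":"array","items":{"type":"number"}},"rot":{"type":"array","items":{"type":"number"}},"jaw":{"type":"number"}}}}},"required":["moves"]}

```bash
mkdir -p pics; ls
cat > h.py <<'E'
import numpy as np, cv2
from plant import robot
from scipy.spatial.transform import Rotation as Ro
def ray(f,px):
    F=240/np.tan(np.radians(f["vertical_fov"])/2)
    d=np.array([(px[0]-f["cx"])/F,(px[1]-f["cy"])/F,1.0]); R=np.array(f["R"]);t=np.array(f["t"])
    return -R.T@t, R.T@d
def onz(f,px,z):
    o,d=ray(f,px); return o+d*(z-o[2])/d[2]
def tri(f1,p1,f2,p2):
    o1,d1=ray(f1,p1);o2,d2=ray(f2,p2)
    d1/=np.linalg.norm(d1);d2/=np.linalg.norm(d2)
    s=np.linalg.lstsq(np.c_[d1,-d2],o2-o1,rcond=None)[0]
    a=o1+d1*s[0];b=o2+d2*s[1]; return (a+b)/2,np.linalg.norm(a-b)
def proj(f,X):
    F=240/np.tan(np.radians(f["vertical_fov"])/2)
    c=np.array(f["R"])@np.array(X)+np.array(f["t"]); return np.array([f["cx"],f["cy"]])+F*c[:2]/c[2]
def save(f,n): cv2.imwrite("pics/"+n,f["image"][:,:,::-1])
E
python3 - <<'E'
from h import *
np.set_printoptions(precision=3,suppress=True)
fs={n:robot.grab_frame(n) for n in("scene","top")}
for n,f in fs.items():
    save(f,n+"0.png"); print(n,f["vertical_fov"],f["cx"],f["cy"],-np.array(f["R"]).T@f["t"],[k for k in f])
    for l in("driver","driver_handle","cam_slot","rail_end","foot_face","rack","rack_hole0","rack_hole1","rack_hole2","nut_driver","scratch_awl"):
        print(l,[(np.round(d["at"],1).tolist(),round(d["p"],2)) for d in robot.pinpoint(l,f)][:4])
s=robot.read_state();print(s)
E
```

```text
pics
scene 53.94293846265988 318.3073627671169 232.5260543457083 [ 0.862 -0.016  0.764] ['image', 'vertical_fov', 'cx', 'cy', 'R', 't', 'shot']
driver [([185.0, 349.8], 0.98), ([168.7, 285.5], 0.76)]
driver_handle [([145.0, 254.5], 0.9), ([160.3, 327.4], 0.84)]
cam_slot [([411.4, 272.7], 0.77)]
rail_end [([425.8, 302.3], 0.56)]
foot_face [([423.3, 305.5], 0.9)]
rack [([170.8, 289.6], 0.95), ([200.7, 199.2], 0.65)]
rack_hole0 [([112.5, 272.5], 0.89), ([190.4, 178.4], 0.88), ([205.7, 265.9], 0.85), ([222.9, 180.4], 0.8)]
rack_hole1 [([112.5, 272.5], 0.89), ([190.4, 178.4], 0.88), ([205.7, 265.9], 0.85), ([222.9, 180.4], 0.8)]
rack_hole2 [([112.5, 272.5], 0.89), ([190.4, 178.4], 0.88), ([205.7, 265.9], 0.85), ([222.9, 180.4], 0.8)]
nut_driver []
scratch_awl [([211.5, 284.9], 0.82)]
top 49.04004061593669 319.1885599586246 240.2437378034115 [ 0.327 -0.     1.124] ['image', 'vertical_fov', 'cx', 'cy', 'R', 't', 'shot']
driver [([420.7, 186.9], 0.65), ([438.9, 232.1], 0.58), ([478.9, 236.2], 0.19)]
driver_handle [([450.7, 217.3], 0.96), ([437.9, 167.7], 0.6), ([439.4, 231.6], 0.45)]
cam_slo
[... 341 characters left out ...]
 ([397.2, 314.3], 0.69), ([406.9, 224.6], 0.67)]
rack_hole2 [([444.9, 227.2], 0.92), ([482.1, 227.3], 0.71), ([397.2, 314.3], 0.69), ([406.9, 224.6], 0.67)]
nut_driver [([474.2, 235.6], 0.88)]
scratch_awl [([403.0, 230.3], 0.63)]
{'clock': 1.2, 'q': array([-1.145,  0.689, -0.195,  1.565,  0.157,  0.902, -0.215]), 'joint_velocities': array([ 0.001, -0.001, -0.   ,  0.001, -0.001,  0.001, -0.002]), 'effort': array([  0.   , -52.75 ,  -1.267, -15.374,  -0.052,  -0.001,   0.   ]), 'position': array([0.239, 0.578, 0.239]), 'tool_rot': array([0.611, 3.081, 0.   ]), 'force': array([0.394, 0.544, 0.052]), 'ft_torque': array([-0.002, -0.028, -0.008]), 'grip_force': 0.0, 'opening': 1.0009633312736936}
```

View pics/scene0.png

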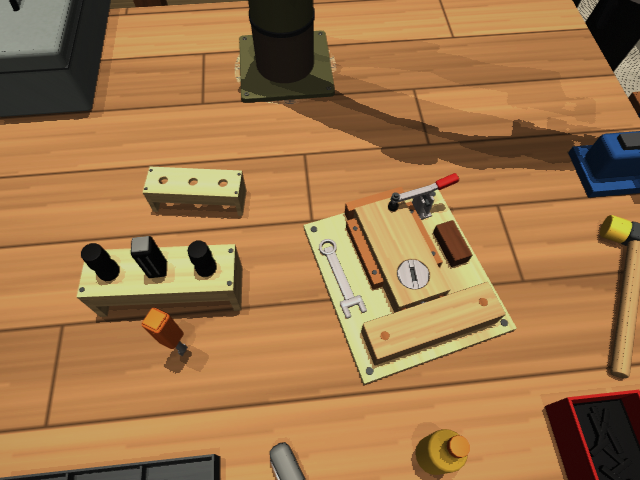

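View pics/top0.png

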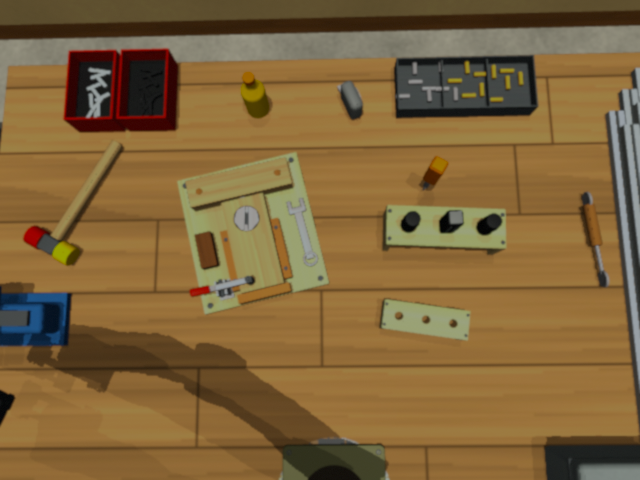

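The wanted tool is the black square handle in the middle hole of the larger rack, at scene (148,257) and top (452,220). These could be mistaken for it:
- The orange driver at scene (160,327), top (437,168).
- The round black tools at scene (98,262) and (203,258), top (489,224) and (411,221).
- The loose screwdriver at top (595,235).
- The smaller empty rack at scene (193,185).

I'll check the choice in one close crop.

Run:
```python
from h import *
np.set_printoptions(precision=4,suppress=True)
fs=robot.grab_frame("scene");ft=robot.grab_frame("top")
a=cv2.resize(fs["image"][225:325,70:250],None,fx=4,fy=4,interpolation=cv2.INTER_CUBIC)[:300*2-200]
b=cv2.resize(ft["image"][195:260,375:515],None,fx=5,fy=5,interpolation=cv2.INTER_CUBIC)
cv2.imwrite("pics/ca.png",a[:,:,::-1]);cv2.imwrite("pics/cb.png",b[:,:,::-1])
c=cv2.resize(ft["image"][150:240,180:310],None,fx=6,fy=6,interpolation=cv2.INTER_CUBIC);cv2.imwrite("pics/cc.png",c[:,:,::-1])
c=cv2.resize(fs["image"][235:325,350:470],None,fx=6,fy=6,interpolation=cv2.INTER_CUBIC);cv2.imwrite("pics/cd.png",c[:,:,::-1])
print("handle tri",tri(fs,[145,254.5],ft,[450.7,217.3]))
print("slot",onz(fs,[411.4,272.7],.054),onz(ft,[250.1,219.1],.054))
for n,p in(("h0?",[112.5,272.5]),("h2?",[205.7,265.9])): print(n,onz(fs,p,.09))
for p in([444.9,227.2],[482.1,227.3],[406.9,224.6]): print(onz(ft,p,.09))
```

```text
handle tri (array([ 0.536 , -0.229 ,  0.1514]), np.float64(0.004314253696972913))
slot [0.5611 0.1722 0.054 ] [0.559  0.1668 0.054 ]
h0? [ 0.5299 -0.3007  0.09  ]
h2? [ 0.5329 -0.1567  0.09  ]
[ 0.5287 -0.2286  0.09  ]
[ 0.5274 -0.3022  0.09  ]
[ 0.5351 -0.1533  0.09  ]
```

View pics/ca.png

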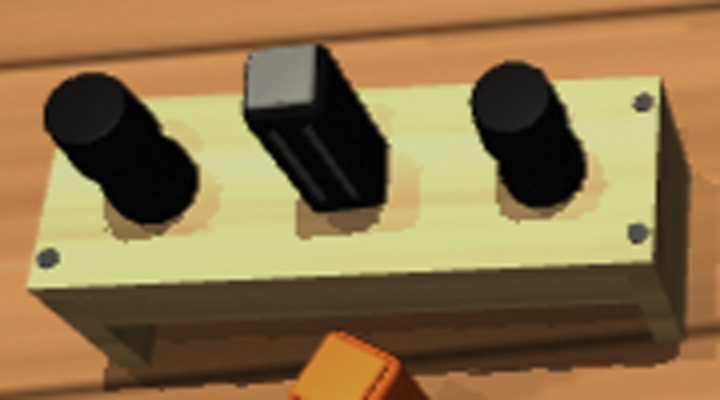

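View pics/cb.png

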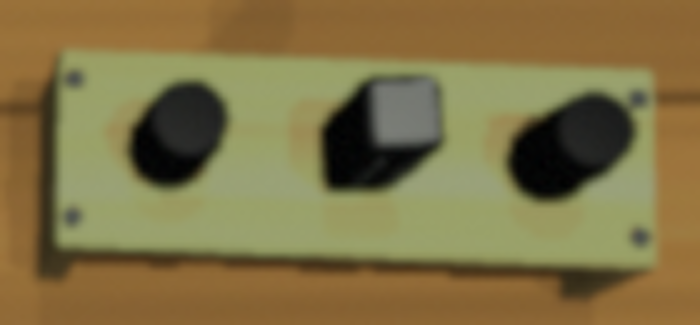

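View pics/cd.png

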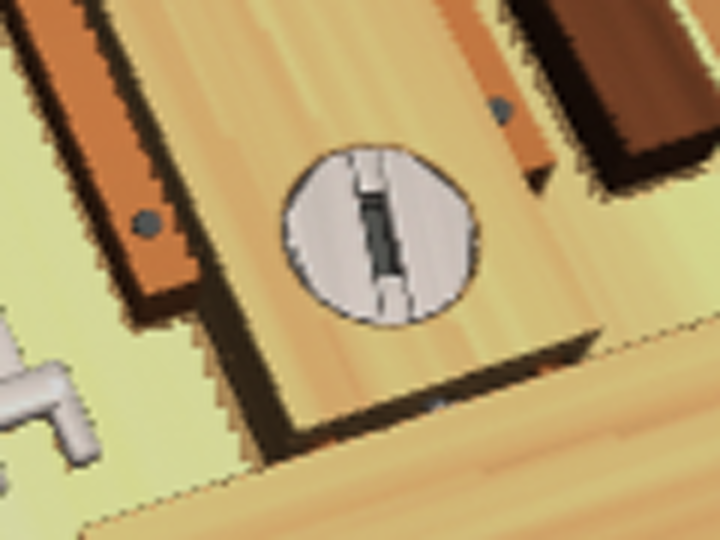

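View pics/cc.png

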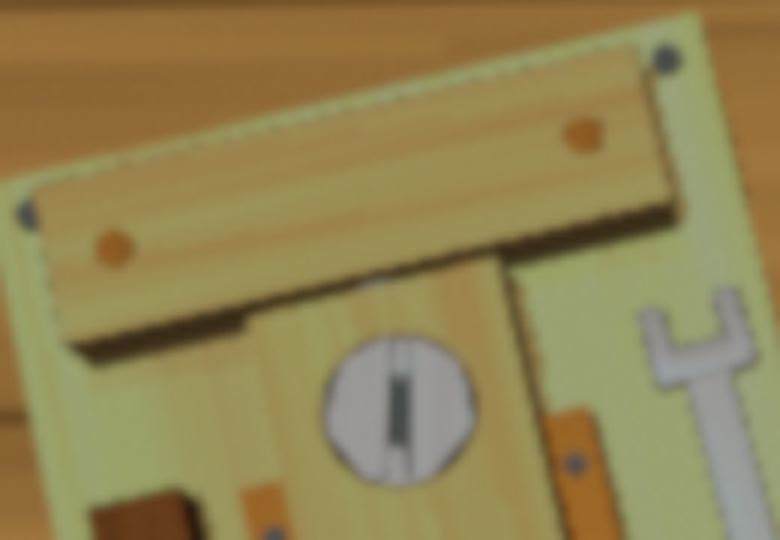

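The crops confirm it. The square black handle, with its grey square top, is in the middle hole: top-face centre at scene (140.8,244.5), top (456,217.4). The cam disc is at scene (413,274), top (246.7,218.4), with its slot nearly along image vertical in the top view.

```bash
cat > m.py <<'E'
from h import *
np.set_printoptions(precision=4,suppress=True)
def disc(f,c0,r=24):
    im=f["image"];x0,y0=int(c0[0])-r,int(c0[1])-r
    c=cv2.resize(im[y0:y0+2*r,x0:x0+2*r],None,fx=6,fy=6,interpolation=cv2.INTER_CUBIC)
    hsv=cv2.cvtColor(c,cv2.COLOR_RGB2HSV); m=((hsv[:,:,1]<60)&(hsv[:,:,2]>60)).astype(np.uint8)
    n,l,s,ce=cv2.connectedComponentsWithStats(m); k=1+np.argmax(s[1:,4])
    cn=max(cv2.findContours((l==k).astype(np.uint8),cv2.RETR_EXTERNAL,cv2.CHAIN_APPROX_NONE)[0],key=len)
    e=cv2.fitEllipse(cv2.convexHull(cn)); o=lambda p:(np.array(p)+.5)/6-.5+[x0,y0]
    # dark slot
    g=cv2.cvtColor(c,cv2.COLOR_RGB2GRAY); em=np.zeros_like(g); cv2.ellipse(em,(e[0],(e[1][0]*.7,e[1][1]*.7),e[2]),1,-1)
    ys,xs=np.nonzero((g<120)&(em>0)); P=np.c_[xs,ys].astype(float)
    return o(e[0]),np.array(e[1])/6,o(P.mean(0)),[o(q) for q in cv2.boxPoints(cv2.minAreaRect(P.astype(np.float32)))]
E
python3 - <<'E'
from m import *
fs=robot.grab_frame("scene");ft=robot.grab_frame("top")
for f,c in((fs,(413,274)),(ft,(247,218))):
    e,ax,s,bx=disc(f,c); print("disc",e,ax,onz(f,e,.054),"slotdark",s,onz(f,s,.050))
    B=np.array([onz(f,b,.052)[:2] for b in bx]); d=[B[1]-B[0],B[2]-B[1]]; print([np.linalg.norm(v) for v in d],[np.degrees(np.arctan2(v[1],v[0])) for v in d])
print("top",tri(fs,[140.75,244.5],ft,[455.8,217.2]))
a=lambda p:[(p[0]+.5)/4-.5+70,(p[1]+.5)/4-.5+225]
b=lambda p:[(p[0]+.5)/5-.5+375,(p[1]+.5)/5-.5+195]
for n,cs in(("s",[onz(fs,a(p),.175) for p in((248,57),(320,45),(322,103),(248,110))]),("t",[onz(ft,b(p),.175) for p in((372,82),(437,77),(440,143),(374,147))])):
    cs=np.array(cs)[:,:2];print(n,cs.mean(0),[(np.linalg.norm(v),np.degrees(np.arctan2(v[1],v[0]))) for v in np.roll(cs,-1,0)-cs])
for n,L in(("screws t",[onz(ft,b(p),.09) for p in((74,78),(638,98),(639,237),(72,216))]),("corn t",[onz(ft,b(p),.09) for p in((62,50),(653,72),(655,268),(57,248))])):
    L=np.array(L)[:,:2]; print(n,L.mean(0),[(np.linalg.norm(v),np.degrees(np.arctan2(v[1],v[0]))) for v in np.roll(L,-1,0)-L])
print("scene screws",[onz(fs,a(p),.09)for p in((643,102),(637,233),(47,259))])
# rail end edge / foot face in scene crop
d=lambda p:[(p[0]+.5)/6-.5+350,(p[1]+.5)/6-.5+235]
P=[onz(fs,d(p),.054) for p in((297,432),(601,332))];v=P[1]-P[0];print("rail end edge",P,np.linalg.norm(v),np.degrees(np.arctan2(v[1],v[0])))
E
```

```text
disc [412.7941 273.9433] [28.6632 32.4351] [0.5635 0.1741 0.054 ] slotdark [412.8464 273.5238] [0.5611 0.1754 0.05  ]
[np.float64(0.00942425035235112), np.float64(0.034960890845790425)] [np.float64(96.76432659443765), np.float64(-0.8090068860233683)]
disc [246.025  217.9539] [24.7421 25.4368] [0.5616 0.1754 0.054 ] slotdark [246.1427 218.2771] [0.5618 0.1758 0.05  ]
[np.float64(0.008413586850488925), np.float64(0.027086950618702726)] [np.float64(-90.89839400281089), np.float64(-179.26473805423797)]
top (array([ 0.5309, -0.231 ,  0.1729]), np.float64(0.00028269592511298087))
s [ 0.5317 -0.2301] [(np.float64(0.02503247389547308), np.float64(95.474296320875)), (np.float64(0.02349367476764869), np.float64(5.668746278585243)), (np.float64(0.025377226004243227), np.float64(-89.49012013604867)), (np.float64(0.021298146506732753), np.float64(-174.98255529794204))]
t [ 0.5308 -0.2306] [(np.float64(0.023904811646627274), np.float64(-86.3815327081701)), (np.float64(0.02476331988669671), np.float64(179.30225765231867)), (np.float64(0.024124128081374284), np.float64(92.68432350568227)), (np.float
[... 186 characters left out ...]
, np.float64(176.4434244461701)), (np.float64(0.22369017266840932), np.float64(87.00885274766051)), (np.float64(0.05635519295452727), np.float64(-2.6951675653241347))]
corn t [ 0.5304 -0.2303] [(np.float64(0.2357005032418103), np.float64(-93.11479466395336)), (np.float64(0.0794203431190506), np.float64(176.55450380872264)), (np.float64(0.23543385645137488), np.float64(87.23986315302226)), (np.float64(0.08087655066116133), np.float64(-3.247442904413211))]
scene screws [array([ 0.5088, -0.1179,  0.09  ]), array([ 0.5653, -0.1208,  0.09  ]), array([ 0.5538, -0.3448,  0.09  ])]
rail end edge [array([0.6169, 0.1413, 0.054 ]), array([0.5971, 0.228 , 0.054 ])] 0.08894249701790122 102.85264485507713
```

drive_tool(
  moves=[
    {"rot": [0, 0, -1], "xyz": [-1, -1, 0], "jaw": 0.6},
    {"rot": [0, 0, -1], "xyz": [-1, -1, 0], "jaw": 0.6},
    {"rot": [0, 0, -1], "xyz": [-1, -1, 0], "jaw": 0.6},
    {"rot": [0, 0, -1], "xyz": [0, -1, 0], "jaw": 0.6},
    {"rot": [0, 0, -1], "xyz": [0, -1, 0], "jaw": 0.6},
    {"rot": [0, 0, -0.3], "xyz": [0, -1, 0], "jaw": 0.6},
    {"rot": [0, 0, 0], "xyz": [-1, -1, 0], "jaw": 0.6},
    {"rot": [0, 0, 0], "xyz": [-1, -1, 0], "jaw": 0.6},
    {"rot": [0, 0, 0], "xyz": [-1, -1, 0], "jaw": 0.6},
    {"rot": [0, 0, 0], "xyz": [-1, -1, 0], "jaw": 0.6},
    {"rot": [0, 0, 0], "xyz": [-1, -1, 0], "jaw": 0.6},
    {"rot": [0, 0, 0], "xyz": [-1, -1, 0], "jaw": 0.6},
  ],
)

```text
clock: 2.4
position: [0.3978, 0.3255, 0.2389]
tool_rot: [-0.051, 3.141, 0.0]
force: [0.4, 0.4, -0.5]
opening: 0.6
grip_force: 0.0
```

drive_tool(
  moves=[
    {"rot": [0, 0, 0], "xyz": [0, -1, 0], "jaw": 0.6},
    {"rot": [0, 0, 0], "xyz": [0, -1, 0], "jaw": 0.6},
    {"rot": [0, 0, 0], "xyz": [0, -1, 0], "jaw": 0.6},
    {"rot": [0, 0, 0], "xyz": [0, -1, 0], "jaw": 0.6},
    {"rot": [0, 0, 0], "xyz": [0, -1, 0], "jaw": 0.6},
    {"rot": [0, 0, 0], "xyz": [0, -1, 0], "jaw": 0.6},
    {"rot": [0, 0, 0], "xyz": [0, -1, 0], "jaw": 0.6},
    {"rot": [0, 0, 0], "xyz": [0, -1, 0], "jaw": 0.6},
    {"rot": [0, 0, 0], "xyz": [0, -1, 0], "jaw": 0.6},
    {"rot": [0, 0, 0], "xyz": [0, -1, 0], "jaw": 0.6},
    {"rot": [0, 0, 0], "xyz": [0, -1, 0], "jaw": 0.6},
    {"rot": [0, 0, 0], "xyz": [0, -1, 0], "jaw": 0.6},
  ],
)

```text
clock: 3.4
position: [0.4047, 0.0857, 0.2389]
tool_rot: [-0.051, 3.141, 0.0]
force: [1.2, 0.2, 0.2]
opening: 0.599
grip_force: 0.0
```

```bash
cat > p.py <<'E'
from m import *
def plan(x,y,z=None,yaw=None):
    s=robot.read_state(); R=Ro.from_rotvec(s["tool_rot"]).as_matrix(); p=s["position"]
    d=np.array([x-p[0],y-p[1],0 if z is None else z-p[2]]); cy=np.degrees(np.arctan2(R[1,1],R[0,1]))
    print("t %.2f pos"%s["clock"],p,"yawY %.2f tilt"%cy,R[:,2],"q",s["q"],"F",s["force"],"M",s["ft_torque"],"op %.3f grip %.1f"%(s["opening"],s["grip_force"]))
    print("units xyz",R.T@d/.02, "" if yaw is None else "rotz %.2f (shift in present axes)"%(-(np.radians(yaw-cy))/.08))
E
python3 -c "
from p import *
plan(.531,-.2305,.126,92)"
```

```text
t 3.40 pos [0.4047 0.0857 0.2389] yawY 91.85 tilt [ 0.0007  0.0002 -1.    ] q [-0.0506  0.4426 -0.3903  2.1599  0.2981  0.5886  0.9464] F [1.1885 0.1604 0.2054] M [ 0.0554 -0.0308 -0.0156] op 0.599 grip 0.0
units xyz [ -5.7991 -16.0085   5.6474] rotz -0.03 (shift in present axes)
```

drive_tool(
  moves=[
    {"xyz": [-0.5, -1, 0], "jaw": 0.6},
    {"xyz": [-0.5, -1, 0], "jaw": 0.6},
    {"xyz": [-0.5, -1, 0], "jaw": 0.6},
    {"xyz": [-0.5, -1, 0], "jaw": 0.6},
    {"xyz": [-0.5, -1, 0], "jaw": 0.6},
    {"xyz": [-0.5, -1, 0], "jaw": 0.6},
    {"xyz": [-0.5, -1, 0], "jaw": 0.6},
    {"xyz": [-0.5, -1, 0], "jaw": 0.6},
    {"xyz": [-0.5, -1, 0], "jaw": 0.6},
    {"xyz": [-0.5, -1, 0], "jaw": 0.6},
    {"xyz": [-0.5, -1, 0], "jaw": 0.6},
    {"xyz": [-0.3, -1, 0], "jaw": 0.6},
  ],
)

```text
schema error: expected keys xyz, rot, jaw
```

drive_tool(
  moves=[
    {"xyz": [0, -1, 0], "jaw": 0.6},
    {"xyz": [0, -1, 0], "jaw": 0.6},
    {"xyz": [0, -1, 0], "jaw": 0.6},
    {"xyz": [0, -1, 0], "jaw": 0.6},
    {"xyz": [0, 0, 0.5], "jaw": 0.6},
  ],
)

```text
schema error: expected keys xyz, rot, jaw
```

```bash
python3 -c "
from p import *
plan(.531,-.2305,.126,92)"
```

```text
t 3.40 pos [0.4047 0.0857 0.2389] yawY 91.85 tilt [ 0.0007  0.0002 -1.    ] q [-0.0506  0.4426 -0.3903  2.1599  0.2981  0.5886  0.9464] F [1.1885 0.1604 0.2054] M [ 0.0554 -0.0308 -0.0156] op 0.599 grip 0.0
units xyz [ -5.7991 -16.0085   5.6474] rotz -0.03 (shift in present axes)
```

drive_tool(
  moves=[
    {"xyz": [-0.5, -1, 0], "rot": [0, 0, 0], "jaw": 0.6},
    {"xyz": [-0.5, -1, 0], "rot": [0, 0, 0], "jaw": 0.6},
    {"xyz": [-0.5, -1, 0], "rot": [0, 0, 0], "jaw": 0.6},
    {"xyz": [-0.5, -1, 0], "rot": [0, 0, 0], "jaw": 0.6},
    {"xyz": [-0.5, -1, 0], "rot": [0, 0, 0], "jaw": 0.6},
    {"xyz": [-0.5, -1, 0], "rot": [0, 0, 0], "jaw": 0.6},
    {"xyz": [-0.5, -1, 0], "rot": [0, 0, 0], "jaw": 0.6},
    {"xyz": [-0.5, -1, 0], "rot": [0, 0, 0], "jaw": 0.6},
    {"xyz": [-0.5, -1, 0], "rot": [0, 0, 0], "jaw": 0.6},
    {"xyz": [-0.5, -1, 0], "rot": [0, 0, 0], "jaw": 0.6},
    {"xyz": [-0.5, -1, 0], "rot": [0, 0, 0], "jaw": 0.6},
    {"xyz": [-0.3, -1, 0], "rot": [0, 0, 0], "jaw": 0.6},
  ],
)

```text
clock: 4.4
position: [0.5293, -0.1506, 0.2389]
tool_rot: [-0.05, 3.14, 0.0]
force: [0.5, -0.1, -0.4]
opening: 0.597
grip_force: 0.0
```

drive_tool(
  moves=[
    {"xyz": [0, -1, 0], "rot": [0, 0, 0], "jaw": 0.6},
    {"xyz": [0, -1, 0], "rot": [0, 0, 0], "jaw": 0.6},
    {"xyz": [0, -1, 0], "rot": [0, 0, 0], "jaw": 0.6},
    {"xyz": [0, -1, 0], "rot": [0, 0, 0], "jaw": 0.6},
    {"xyz": [0, 0, 0.5], "rot": [0, 0, 0], "jaw": 0.6},
    {"xyz": [0, 0, 0], "rot": [0, 0, 0], "jaw": 0.6},
  ],
)

```text
clock: 4.9
position: [0.5295, -0.2302, 0.227]
tool_rot: [0.047, -3.139, -0.001]
force: [-0.1, 1.0, -0.3]
opening: 0.601
grip_force: 0.0
```

```bash
python3 -c "
from p import *
plan(.531,-.2305,.126,92)"
```

```text
t 4.90 pos [ 0.5295 -0.2302  0.227 ] yawY 91.70 tilt [-0.0025  0.0007 -1.    ] q [ 0.5663  0.6608 -0.4034  1.7168  0.331   0.8346  1.6143] F [-0.0995  1.0378 -0.267 ] M [ 0.0591 -0.0122  0.0128] op 0.601 grip 0.0
units xyz [-0.0847 -0.0186  5.0511] rotz -0.07 (shift in present axes)
```

drive_tool(
  moves=[
    {"xyz": [-0.1, 0, 1], "rot": [0, 0, 0], "jaw": 0.6},
    {"xyz": [0, 0, 1], "rot": [0, 0, 0], "jaw": 0.6},
    {"xyz": [0, 0, 1], "rot": [0, 0, 0], "jaw": 0.6},
    {"xyz": [0, 0, 1], "rot": [0, 0, 0], "jaw": 0.6},
    {"xyz": [0, 0, 0.9], "rot": [0, 0, 0], "jaw": 0.6},
    {"xyz": [0, 0, 0], "rot": [0, 0, 0], "jaw": 0.6},
    {"xyz": [0, 0, 0], "rot": [0, 0, 0], "jaw": 0.0},
    {"xyz": [0, 0, 0], "rot": [0, 0, 0], "jaw": 0.0},
    {"xyz": [0, 0, 0], "rot": [0, 0, 0], "jaw": 0.0},
    {"xyz": [0, 0, 0], "rot": [0, 0, 0], "jaw": 0.0},
    {"xyz": [0, 0, 0], "rot": [0, 0, 0], "jaw": 0.0},
  ],
)

```text
clock: 5.82
position: [0.5336, -0.2295, 0.1319]
tool_rot: [-0.05, 3.139, -0.001]
force: [-0.3, 0.4, 3.3]
opening: 0.341
grip_force: 30.0
```

```bash
python3 -c "
from p import *
plan(.531,-.2305,.126,92)"
```

```text
t 5.82 pos [ 0.5336 -0.2295  0.1319] yawY 91.84 tilt [ 0.0022 -0.0006 -1.    ] q [ 0.5219  0.7906 -0.3372  1.7927  0.4129  0.6261  1.5424] F [-0.283   0.4065  3.3057] M [0.13   0.0545 0.0032] op 0.341 grip 30.0
units xyz [ 0.1297 -0.0437  0.2932] rotz -0.04 (shift in present axes)
```

drive_tool(
  moves=[
    {"xyz": [0, 0, -1], "rot": [0, 0, 0], "jaw": 0.0},
    {"xyz": [0, 0, -1], "rot": [0, 0, 0], "jaw": 0.0},
    {"xyz": [0, 0, -1], "rot": [0, 0, 0], "jaw": 0.0},
    {"xyz": [0, 0, -1], "rot": [0, 0, 0], "jaw": 0.0},
    {"xyz": [0, 0, -1], "rot": [0, 0, 0], "jaw": 0.0},
    {"xyz": [0, 0, -1], "rot": [0, 0, 0], "jaw": 0.0},
    {"xyz": [0, 0, -1], "rot": [0, 0, 0], "jaw": 0.0},
    {"xyz": [0, 0, -1], "rot": [0, 0, 0], "jaw": 0.0},
    {"xyz": [0, 0, -0.4], "rot": [0, 0, 0], "jaw": 0.0},
    {"xyz": [0, 0, 0], "rot": [0, 0, 0], "jaw": 0.0},
  ],
)

```text
clock: 6.65
position: [0.5337, -0.2296, 0.3006]
tool_rot: [-0.05, 3.137, -0.002]
force: [1.0, 0.6, -2.2]
opening: 0.336
grip_force: 30.0
```

```bash
python3 -c "
from p import *
plan(.5625,.1745,.18,90)"
```

```text
t 6.65 pos [ 0.5337 -0.2296  0.3006] yawY 91.83 tilt [ 0.0037 -0.0012 -1.    ] q [ 0.5844  0.5809 -0.4379  1.6189  0.2806  1.0006  1.6606] F [ 0.9527  0.6046 -2.2071] M [ 0.0215 -0.0519 -0.0428] op 0.336 grip 30.0
units xyz [-2.0639 20.1551  6.0095] rotz 0.40 (shift in present axes)
```

drive_tool(
  moves=[
    {"xyz": [-0.1, 1, 0], "rot": [0, 0, 0], "jaw": 0.0},
    {"xyz": [-0.1, 1, 0], "rot": [0, 0, 0], "jaw": 0.0},
    {"xyz": [-0.1, 1, 0], "rot": [0, 0, 0], "jaw": 0.0},
    {"xyz": [-0.1, 1, 0], "rot": [0, 0, 0], "jaw": 0.0},
    {"xyz": [-0.1, 1, 0], "rot": [0, 0, 0], "jaw": 0.0},
    {"xyz": [-0.1, 1, 0], "rot": [0, 0, 0], "jaw": 0.0},
    {"xyz": [-0.1, 1, 0], "rot": [0, 0, 0], "jaw": 0.0},
    {"xyz": [-0.1, 1, 0], "rot": [0, 0, 0], "jaw": 0.0},
    {"xyz": [-0.1, 1, 0], "rot": [0, 0, 0], "jaw": 0.0},
    {"xyz": [-0.1, 1, 0], "rot": [0, 0, 0], "jaw": 0.0},
    {"xyz": [-0.1, 1, 0], "rot": [0, 0, 0], "jaw": 0.0},
    {"xyz": [-0.1, 1, 0], "rot": [0, 0, 0], "jaw": 0.0},
  ],
)

```text
clock: 7.65
position: [0.548, 0.012, 0.2971]
tool_rot: [0.051, -3.138, 0.0]
force: [0.1, 0.2, -1.4]
opening: 0.338
grip_force: 30.0
```

drive_tool(
  moves=[
    {"xyz": [-0.1, 1, 0], "rot": [0, 0, 0], "jaw": 0.0},
    {"xyz": [-0.1, 1, 0], "rot": [0, 0, 0], "jaw": 0.0},
    {"xyz": [-0.1, 1, 0.6], "rot": [0, 0, 0], "jaw": 0.0},
    {"xyz": [-0.1, 1, 0.8], "rot": [0, 0, 0], "jaw": 0.0},
    {"xyz": [-0.1, 1, 0.8], "rot": [0, 0, 0], "jaw": 0.0},
    {"xyz": [-0.1, 1, 0.8], "rot": [0, 0, 0], "jaw": 0.0},
    {"xyz": [-0.1, 1, 0.8], "rot": [0, 0, 0], "jaw": 0.0},
    {"xyz": [-0.1, 1, 0.8], "rot": [0, 0, 0], "jaw": 0.0},
    {"xyz": [0, 0, 0], "rot": [0, 0, 0.4], "jaw": 0.0},
    {"xyz": [0, 0, 0], "rot": [0, 0, 0], "jaw": 0.0},
  ],
)

```text
clock: 8.48
position: [0.5581, 0.1725, 0.2046]
tool_rot: [0.003, -3.137, 0.002]
force: [0.6, -0.9, -2.4]
opening: 0.338
grip_force: 30.0
```

```bash
python3 -c "
from p import *
plan(.5625,.1745,.18,90)
fs=robot.grab_frame('scene');ft=robot.grab_frame('top')
for f,n in((fs,'s'),(ft,'t')):
  for l in('driver_tip','driver_handle','cam_slot','driver'): print(n,l,[(np.round(d['at'],1).tolist(),round(d['p'],2)) for d in robot.pinpoint(l,f)][:3])
s=robot.read_state();p=s['position'];tip=p-[0,0,.117]
u,v=proj(fs,tip),proj(ft,tip);print('exp tip px',u,v)
save(fs,'s1.png')
c=cv2.resize(fs['image'][160:300,340:480],None,fx=4,fy=4,interpolation=cv2.INTER_CUBIC);cv2.imwrite('pics/s1c.png',c[:,:,::-1])
"
```

```text
t 8.48 pos [0.5581 0.1725 0.2046] yawY 90.10 tilt [-0.0043 -0.001  -1.    ] q [-0.1626  0.6956 -0.3725  1.7184  0.3315  0.7947  0.8809] F [ 0.5742 -0.8913 -2.4122] M [-0.0496 -0.0375  0.0112] op 0.338 grip 30.0
units xyz [-0.2256  0.1009  1.2267] rotz 0.02 (shift in present axes)
s driver_tip [([413.7, 259.3], 0.89), ([185.6, 351.6], 0.8)]
s driver_handle [([257.3, 390.1], 0.89), ([431.5, 218.8], 0.87)]
s cam_slot [([414.2, 273.5], 0.85)]
s driver [([188.5, 355.1], 0.79), ([412.5, 263.2], 0.76)]
t driver_tip [([421.2, 182.2], 0.78)]
t driver_handle [([369.6, 152.9], 0.72)]
t cam_slot []
t driver [([417.5, 179.8], 0.76)]
exp tip px [414.7534 262.7737] [245.1464 214.8967]
```

View pics/s1c.png

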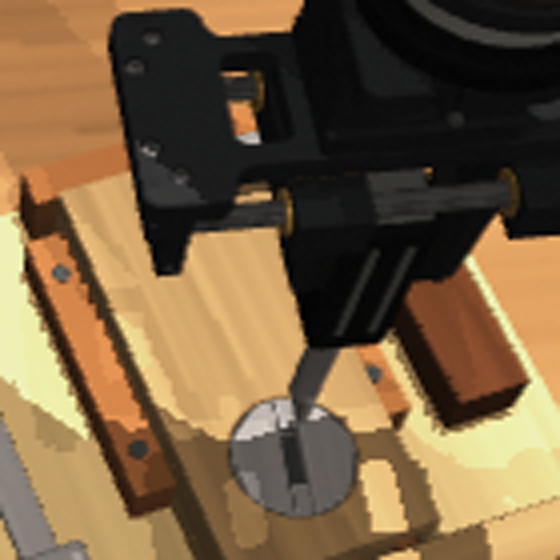

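drive_tool(
  moves=[
    {"xyz": [-0.24, 0.13, 0], "rot": [0, 0, 0], "jaw": 0.0},
    {"xyz": [0, 0, 0.5], "rot": [0, 0, 0], "jaw": 0.0},
    {"xyz": [0, 0, 0.5], "rot": [0, 0, 0], "jaw": 0.0},
    {"xyz": [0, 0, 0], "rot": [0, 0, 0], "jaw": 0.0},
    {"xyz": [0, 0, 0], "rot": [0, 0, 0], "jaw": 0.0},
    {"xyz": [0, 0, 0], "rot": [0, 0, 0], "jaw": 0.0},
  ],
)

```text
clock: 9.48
position: [0.5644, 0.1743, 0.1863]
tool_rot: [0.001, -3.141, 0.0]
force: [0.0, 0.1, -2.3]
opening: 0.339
grip_force: 30.0
```

```bash
python3 -c "
from p import *
plan(.5625,.1752,.165,90)
fs=robot.grab_frame('scene')
for l in('driver_tip','cam_slot'): print(l,[(np.round(d['at'],1).tolist(),round(d['p'],2)) for d in robot.pinpoint(l,fs)][:3])
p=robot.read_state()['position'];print('exp tip px',proj(fs,p-[0,0,.117]),'slot exp',proj(fs,[.5625,.1752,.054]))
c=cv2.resize(fs['image'][220:300,370:460],None,fx=6,fy=6,interpolation=cv2.INTER_CUBIC);cv2.imwrite('pics/s2c.png',c[:,:,::-1])
"
```

```text
t 9.48 pos [0.5644 0.1743 0.1863] yawY 90.02 tilt [-0.0008 -0.0002 -1.    ] q [-0.1703  0.7254 -0.3608  1.719   0.3462  0.7614  0.8701] F [ 0.0168  0.117  -2.2694] M [ 0.0298  0.0243 -0.0063] op 0.339 grip 30.0
units xyz [0.0941 0.0453 1.0657] rotz 0.01 (shift in present axes)
driver_tip [([187.1, 355.6], 0.74), ([414.9, 273.6], 0.73), ([427.6, 326.9], 0.56)]
cam_slot [([412.3, 272.0], 0.79), ([414.1, 267.2], 0.63)]
exp tip px [414.9407 270.6119] slot exp [413.3359 273.3167]
```

View pics/s2c.png

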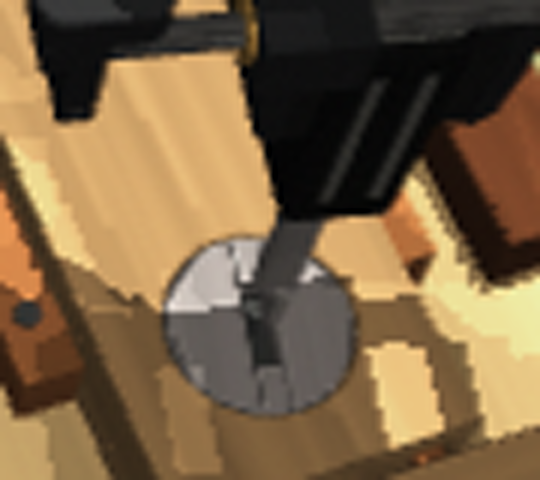

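drive_tool(
  moves=[
    {"xyz": [0.07, 0.04, 0.3], "rot": [0, 0, 0], "jaw": 0.0},
    {"xyz": [0, 0, 0.3], "rot": [0, 0, 0], "jaw": 0.0},
    {"xyz": [0, 0, 0.2], "rot": [0, 0, 0], "jaw": 0.0},
    {"xyz": [0, 0, 0.1], "rot": [0, 0, 0], "jaw": 0.0},
    {"xyz": [0, 0, 0], "rot": [0, 0, 0], "jaw": 0.0},
    {"xyz": [0, 0, 0], "rot": [0, 0, 0], "jaw": 0.0},
  ],
)

```text
clock: 10.13
position: [0.5632, 0.1751, 0.1685]
tool_rot: [0.0, -3.141, 0.0]
force: [0.4, -0.6, -1.9]
opening: 0.337
grip_force: 30.0
```

```bash
python3 -c "
from p import *
plan(.5625,.1752,.165,90)
"
```

```text
t 10.13 pos [0.5632 0.1751 0.1685] yawY 90.01 tilt [-0.0003 -0.     -1.    ] q [-0.1791  0.7478 -0.3491  1.7372  0.3601  0.7205  0.8553] F [ 0.3553 -0.6328 -1.9362] M [ 0.0668 -0.0572 -0.0173] op 0.337 grip 30.0
units xyz [0.0354 0.0064 0.1752] rotz 0.00 (shift in present axes)
```

drive_tool(
  moves=[
    {"xyz": [0, 0, 0.1], "rot": [0, 0, 0], "jaw": 0.0},
    {"xyz": [0, 0, 0.1], "rot": [0, 0, 0], "jaw": 0.0},
    {"xyz": [0, 0, 0.05], "rot": [0, 0, 0], "jaw": 0.0},
    {"xyz": [0, 0, 0], "rot": [0, 0, 0], "jaw": 0.0},
    {"xyz": [0, 0, 0], "rot": [0, 0, 0], "jaw": 0.0},
  ],
)

```text
clock: 10.55
position: [0.5632, 0.1751, 0.1637]
tool_rot: [0.0, -3.142, -0.0]
force: [-0.4, -0.2, -2.0]
opening: 0.338
grip_force: 30.0
```

```bash
python3 -c "
from p import *
plan(.5625,.1752,.165,90)
"
```

```text
t 10.55 pos [0.5632 0.1751 0.1637] yawY 90.01 tilt [-0.      0.0001 -1.    ] q [-0.1811  0.7542 -0.3458  1.7412  0.364   0.7099  0.8519] F [-0.4059 -0.1996 -2.0279] M [ 0.0423 -0.0125  0.0058] op 0.338 grip 30.0
units xyz [ 0.0363  0.0047 -0.0656] rotz 0.00 (shift in present axes)
```

drive_tool(
  moves=[
    {"xyz": [0, 0, 0], "rot": [0, 0, 0.5], "jaw": 0.0},
    {"xyz": [0, 0, 0], "rot": [0, 0, 0.5], "jaw": 0.0},
    {"xyz": [0, 0, 0], "rot": [0, 0, 0.5], "jaw": 0.0},
    {"xyz": [0, 0, 0], "rot": [0, 0, 0.5], "jaw": 0.0},
    {"xyz": [0, 0, 0], "rot": [0, 0, 0.5], "jaw": 0.0},
    {"xyz": [0, 0, 0], "rot": [0, 0, 0.5], "jaw": 0.0},
    {"xyz": [0, 0, 0], "rot": [0, 0, 0.5], "jaw": 0.0},
    {"xyz": [0, 0, 0], "rot": [0, 0, 0.5], "jaw": 0.0},
    {"xyz": [0, 0, 0], "rot": [0, 0, 0.5], "jaw": 0.0},
    {"xyz": [0, 0, 0], "rot": [0, 0, 0.5], "jaw": 0.0},
    {"xyz": [0, 0, 0], "rot": [0, 0, 0.5], "jaw": 0.0},
    {"xyz": [0, 0, 0], "rot": [0, 0, 0.5], "jaw": 0.0},
  ],
)

```text
clock: 11.55
position: [0.5633, 0.1752, 0.1638]
tool_rot: [0.749, 3.051, 0.0]
force: [-0.0, -0.9, -2.0]
opening: 0.341
grip_force: 30.0
```

```bash
python3 -c "
from p import *
plan(.5632,.1751,.1637,11.5)
fs=robot.grab_frame('scene');print(robot.pinpoint('driver_tip',fs)[:2],proj(fs,robot.read_state()['position']-[0,0,.117]))
"
```

```text
t 11.55 pos [0.5633 0.1752 0.1638] yawY 62.42 tilt [ 0.0002  0.0001 -1.    ] q [-0.259   0.7418 -0.2091  1.7455  0.2256  0.6775  0.4984] F [-0.0076 -0.8788 -2.0459] M [-0.0682  0.0189  0.043 ] op 0.341 grip 30.0
units xyz [ 0.0012 -0.0043  0.0067] rotz 11.11 (shift in present axes)
[{'at': [182.8, 351.8], 'p': 0.91}, {'at': [428.4, 237.8], 'p': 0.67}] [412.6454 275.5031]
```

drive_tool(
  moves=[
    {"xyz": [0, 0, 0], "rot": [0, 0, 0.5], "jaw": 0.0},
    {"xyz": [0, 0, 0], "rot": [0, 0, 0.5], "jaw": 0.0},
    {"xyz": [0, 0, 0], "rot": [0, 0, 0.5], "jaw": 0.0},
    {"xyz": [0, 0, 0], "rot": [0, 0, 0.5], "jaw": 0.0},
    {"xyz": [0, 0, 0], "rot": [0, 0, 0.5], "jaw": 0.0},
    {"xyz": [0, 0, 0], "rot": [0, 0, 0.5], "jaw": 0.0},
    {"xyz": [0, 0, 0], "rot": [0, 0, 0.5], "jaw": 0.0},
    {"xyz": [0, 0, 0], "rot": [0, 0, 0.5], "jaw": 0.0},
    {"xyz": [0, 0, 0], "rot": [0, 0, 0.5], "jaw": 0.0},
    {"xyz": [0, 0, 0], "rot": [0, 0, 0.5], "jaw": 0.0},
    {"xyz": [0, 0, 0], "rot": [0, 0, 0.5], "jaw": 0.0},
    {"xyz": [0, 0, 0], "rot": [0, 0, 0.5], "jaw": 0.0},
  ],
)

```text
clock: 12.65
position: [0.5632, 0.1753, 0.1638]
tool_rot: [-1.45, -2.787, -0.0]
force: [0.2, 0.1, -1.1]
opening: 0.336
grip_force: 30.0
```

```bash
python3 -c "
from p import *
plan(.5632,.1751,.1637,11.5)
fs=robot.grab_frame('scene')
c=cv2.resize(fs['image'][235:325,360:480],None,fx=5,fy=5,interpolation=cv2.INTER_CUBIC);cv2.imwrite('pics/s3c.png',c[:,:,::-1])
"
```

```text
t 12.65 pos [0.5632 0.1753 0.1638] yawY 35.03 tilt [ 0.0001  0.0003 -1.    ] q [-0.3378  0.737  -0.0728  1.7499  0.0798  0.6574  0.1564] F [ 0.2111  0.0936 -1.083 ] M [-0.0833  0.011   0.2201] op 0.336 grip 30.0
units xyz [-0.0087 -0.0062  0.0057] rotz 5.13 (shift in present axes)
```

View pics/s3c.png

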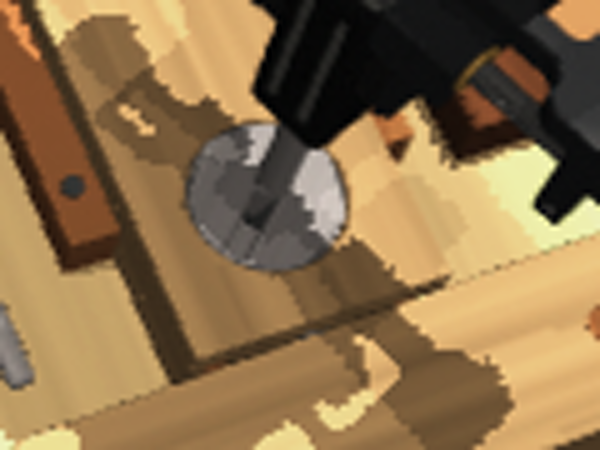

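The blade sits in the slot, the cam (crop 268,198) has turned with it, and the gap is closing. I'll keep turning.

drive_tool(
  moves=[
    {"xyz": [0, 0, 0], "rot": [0, 0, 0.5], "jaw": 0.0},
    {"xyz": [0, 0, 0], "rot": [0, 0, 0.5], "jaw": 0.0},
    {"xyz": [0, 0, 0], "rot": [0, 0, 0.5], "jaw": 0.0},
    {"xyz": [0, 0, 0], "rot": [0, 0, 0.5], "jaw": 0.0},
    {"xyz": [0, 0, 0], "rot": [0, 0, 0.5], "jaw": 0.0},
    {"xyz": [0, 0, 0], "rot": [0, 0, 0.5], "jaw": 0.0},
    {"xyz": [0, 0, 0], "rot": [0, 0, 0.5], "jaw": 0.0},
    {"xyz": [0, 0, 0], "rot": [0, 0, 0.5], "jaw": 0.0},
    {"xyz": [0, 0, 0], "rot": [0, 0, 0.4], "jaw": 0.0},
    {"xyz": [0, 0, 0], "rot": [0, 0, 0.4], "jaw": 0.0},
    {"xyz": [0, 0, 0], "rot": [0, 0, 0.4], "jaw": 0.0},
  ],
)

```text
clock: 13.62
position: [0.5633, 0.1754, 0.1638]
tool_rot: [-1.996, -2.426, -0.001]
force: [-0.5, -0.2, -1.6]
opening: 0.341
grip_force: 30.0
```

```bash
python3 -c "
from p import *
plan(.5632,.1751,.1637,5)
fs=robot.grab_frame('scene');ft=robot.grab_frame('top')
c=cv2.resize(fs['image'][235:325,360:480],None,fx=5,fy=5,interpolation=cv2.INTER_CUBIC);cv2.imwrite('pics/s4c.png',c[:,:,::-1])
"
```

```text
t 13.62 pos [0.5633 0.1754 0.1638] yawY 11.09 tilt [ 0.0001  0.0005 -1.    ] q [-0.4064  0.7387  0.0464  1.7536 -0.0522  0.6501 -0.137 ] F [-0.4537 -0.1901 -1.6294] M [-0.0447  0.0525  0.1189] op 0.341 grip 30.0
units xyz [-0.0118 -0.0065  0.0054] rotz 1.33 (shift in present axes)
```

View pics/s4c.png

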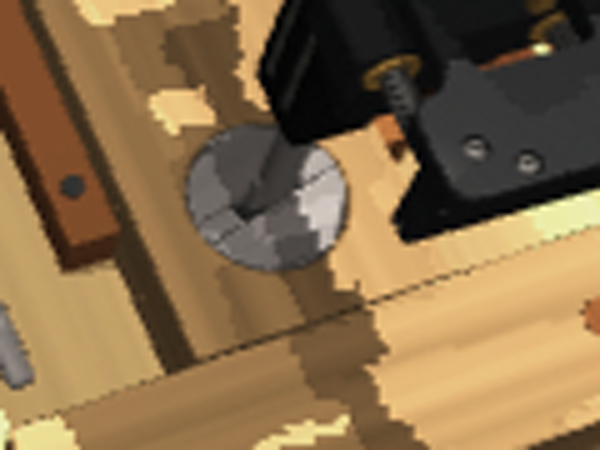

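The foot is drawn up and the gap line is closed. The torque is still low, so the stop isn't reached yet; I'll turn further.

drive_tool(
  moves=[
    {"xyz": [0, 0, 0], "rot": [0, 0, 0.4], "jaw": 0.0},
    {"xyz": [0, 0, 0], "rot": [0, 0, 0.4], "jaw": 0.0},
    {"xyz": [0, 0, 0], "rot": [0, 0, 0.4], "jaw": 0.0},
    {"xyz": [0, 0, 0], "rot": [0, 0, 0.3], "jaw": 0.0},
    {"xyz": [0, 0, 0], "rot": [0, 0, 0], "jaw": 0.0},
  ],
)

```text
clock: 14.13
position: [0.5633, 0.1753, 0.1638]
tool_rot: [2.138, 2.301, 0.001]
force: [-0.0, 1.0, 0.2]
opening: 0.334
grip_force: 30.0
```

```bash
python3 -c "
from p import *
plan(.5632,.1751,.1637,5)
fs=robot.grab_frame('scene')
o=lambda p:[(p[0]+.5)/5-.5+360,(p[1]+.5)/5-.5+235]
a,b=onz(fs,o((205,222)),.054),onz(fs,o((337,172)),.054);v=b-a;print('slot angle at yaw 11.1:',np.degrees(np.arctan2(v[1],v[0])))
"
```

```text
t 14.13 pos [0.5633 0.1753 0.1638] yawY 4.21 tilt [ 0.0003  0.0002 -1.    ] q [-0.4265  0.7403  0.0812  1.7547 -0.0906  0.6498 -0.2208] F [-0.0266  1.0086  0.1662] M [0.1049 0.0762 0.084 ] op 0.334 grip 30.0
units xyz [-0.0092 -0.0076  0.0041] rotz -0.17 (shift in present axes)
slot angle at yaw 11.1: 105.92130734296687
```

drive_tool(
  moves=[
    {"xyz": [0, 0, 0], "rot": [0, 0, 0.3], "jaw": 0.0},
    {"xyz": [0, 0, 0], "rot": [0, 0, 0.3], "jaw": 0.0},
    {"xyz": [0, 0, 0], "rot": [0, 0, 0.3], "jaw": 0.0},
    {"xyz": [0, 0, 0], "rot": [0, 0, 0], "jaw": 0.0},
  ],
)

```text
clock: 14.52
position: [0.5633, 0.1752, 0.1638]
tool_rot: [2.22, 2.223, 0.0]
force: [-1.1, 0.5, -1.2]
opening: 0.339
grip_force: 30.0
```

```bash
python3 -c "
from p import *
plan(.5632,.1751,.1637,5)
for i in range(3):
  fs=robot.grab_frame('scene');print(robot.read_state()['ft_torque'])
"
```

```text
t 14.52 pos [0.5633 0.1752 0.1638] yawY 0.09 tilt [ 0.0002  0.0001 -1.    ] q [-0.4381  0.7414  0.1016  1.7554 -0.1135  0.6502 -0.271 ] F [-1.0836  0.5332 -1.2211] M [0.2309 0.0629 0.1465] op 0.339 grip 30.0
units xyz [-0.0065 -0.0054  0.0044] rotz -1.07 (shift in present axes)
[0.2161 0.1161 0.1646]
[0.2042 0.1091 0.1179]
[0.2309 0.0329 0.1504]
```

drive_tool(
  moves=[
    {"xyz": [0, 0, 0], "rot": [0, 0, -0.5], "jaw": 0.0},
    {"xyz": [0, 0, 0], "rot": [0, 0, -0.5], "jaw": 0.0},
    {"xyz": [0, 0, 0], "rot": [0, 0, 0], "jaw": 0.0},
    {"xyz": [0, 0, -0.3], "rot": [0, 0, 0], "jaw": 0.0},
    {"xyz": [0, 0, -0.7], "rot": [0, 0, 0], "jaw": 0.0},
    {"xyz": [0, 0, -1], "rot": [0, 0, 0], "jaw": 0.0},
    {"xyz": [0, 0, -1], "rot": [0, 0, 0], "jaw": 0.0},
    {"xyz": [0, 0, -1], "rot": [0, 0, 0], "jaw": 0.0},
    {"xyz": [0, 0, -1], "rot": [0, 0, 0], "jaw": 0.0},
    {"xyz": [0, 0, -1], "rot": [0, 0, 0], "jaw": 0.0},
    {"xyz": [0, 0, -0.9], "rot": [0, 0, 0], "jaw": 0.0},
    {"xyz": [0, 0, 0], "rot": [0, 0, 0], "jaw": 0.0},
  ],
)

```text
clock: 15.67
position: [0.5649, 0.175, 0.3054]
tool_rot: [2.127, 2.307, 0.008]
force: [0.4, 0.5, -1.6]
opening: 0.339
grip_force: 30.0
```

```bash
python3 -c "
from p import *
plan(.5336,-.2295,.3,90)
fs=robot.grab_frame('scene')
try:
    e,ax,s,bx=disc(fs,(413,274)); print('disc',e,ax,'slotdark',s,onz(fs,s,.050))
    B=np.array([onz(fs,b,.052)[:2] for b in bx]); d=[B[1]-B[0],B[2]-B[1]]; print([np.linalg.norm(v) for v in d],[np.degrees(np.arctan2(v[1],v[0])) for v in d])
except Exception as x: print(x)
for l in('foot_face','rail_end','cam_slot','driver_tip'): print(l,[(np.round(d['at'],1).tolist(),round(d['p'],2)) for d in robot.pinpoint(l,fs)][:3])
p=robot.read_state()['position'];print(proj(fs,p-[0,0,.117]))
"
```

```text
t 15.67 pos [0.5649 0.175  0.3054] yawY 4.65 tilt [ 0.0059  0.0019 -1.    ] q [-0.4427  0.5664  0.1095  1.6004 -0.0707  0.9725 -0.2295] F [ 0.3615  0.5314 -1.6465] M [-0.0581 -0.0752  0.0175] op 0.339 grip 30.0
units xyz [-20.0337  -3.2006   0.2239] rotz -18.62 (shift in present axes)
disc [412.7487 273.9457] [28.6513 32.3111] slotdark [409.7508 274.0845] [0.5616 0.1701 0.05  ]
[np.float64(0.034399649274534067), np.float64(0.02940018233346873)] [np.float64(132.3633986671507), np.float64(37.00246031705284)]
foot_face [([421.2, 304.2], 0.7), ([111.1, 270.4], 0.19)]
rail_end [([424.6, 303.3], 0.73)]
cam_slot [([412.8, 276.0], 0.6)]
driver_tip [([429.3, 237.6], 0.95), ([184.5, 351.4], 0.6)]
[429.6456 235.5203]
```

drive_tool(
  moves=[
    {"xyz": [0, 0, 0], "rot": [0, 0, -1], "jaw": 0.0},
    {"xyz": [0, 0, 0], "rot": [0, 0, -1], "jaw": 0.0},
    {"xyz": [0, 0, 0], "rot": [0, 0, -1], "jaw": 0.0},
    {"xyz": [0, 0, 0], "rot": [0, 0, -1], "jaw": 0.0},
    {"xyz": [0, 0, 0], "rot": [0, 0, -1], "jaw": 0.0},
    {"xyz": [0, 0, 0], "rot": [0, 0, -1], "jaw": 0.0},
    {"xyz": [0, 0, 0], "rot": [0, 0, -1], "jaw": 0.0},
    {"xyz": [0, 0, 0], "rot": [0, 0, -1], "jaw": 0.0},
    {"xyz": [0, 0, 0], "rot": [0, 0, -1], "jaw": 0.0},
    {"xyz": [0, 0, 0], "rot": [0, 0, -1], "jaw": 0.0},
    {"xyz": [0, 0, 0], "rot": [0, 0, -1], "jaw": 0.0},
    {"xyz": [0, 0, 0], "rot": [0, 0, -1], "jaw": 0.0},
  ],
)

```text
clock: 16.92
position: [0.5625, 0.1747, 0.3002]
tool_rot: [-0.813, -3.032, 0.003]
force: [0.0, 0.1, -2.4]
opening: 0.338
grip_force: 30.0
```

drive_tool(
  moves=[
    {"xyz": [0, 0, 0], "rot": [0, 0, -1], "jaw": 0.0},
    {"xyz": [0, 0, 0], "rot": [0, 0, -1], "jaw": 0.0},
    {"xyz": [0, 0, 0], "rot": [0, 0, -1], "jaw": 0.0},
    {"xyz": [0, 0, 0], "rot": [0, 0, -1], "jaw": 0.0},
    {"xyz": [0, 0, 0], "rot": [0, 0, -1], "jaw": 0.0},
    {"xyz": [0, 0, 0], "rot": [0, 0, -1], "jaw": 0.0},
    {"xyz": [0, 0, 0], "rot": [0, 0, -1], "jaw": 0.0},
    {"xyz": [0, 0, 0], "rot": [0, 0, 0], "jaw": 0.0},
  ],
)

```text
clock: 17.58
position: [0.5626, 0.1745, 0.3003]
tool_rot: [0.053, -3.138, 0.001]
force: [0.5, 0.2, -1.7]
opening: 0.337
grip_force: 30.0
```

```bash
python3 -c "
from p import *
plan(.533,-.2295,.3,91.84)"
```

```text
t 17.58 pos [0.5626 0.1745 0.3003] yawY 91.94 tilt [-0.0028 -0.0007 -1.    ] q [-0.1874  0.5839 -0.3287  1.5916  0.2117  1.0042  1.0246] F [ 0.4904  0.2038 -1.7148] M [ 0.0461 -0.019   0.0026] op 0.337 grip 30.0
units xyz [  2.1636 -20.1401   0.0312] rotz 0.02 (shift in present axes)
```

drive_tool(
  moves=[
    {"xyz": [0.1, -1, 0], "rot": [0, 0, 0], "jaw": 0.0},
    {"xyz": [0.1, -1, 0], "rot": [0, 0, 0], "jaw": 0.0},
    {"xyz": [0.1, -1, 0], "rot": [0, 0, 0], "jaw": 0.0},
    {"xyz": [0.1, -1, 0], "rot": [0, 0, 0], "jaw": 0.0},
    {"xyz": [0.1, -1, 0], "rot": [0, 0, 0], "jaw": 0.0},
    {"xyz": [0.1, -1, 0], "rot": [0, 0, 0], "jaw": 0.0},
    {"xyz": [0.1, -1, 0], "rot": [0, 0, 0], "jaw": 0.0},
    {"xyz": [0.1, -1, 0], "rot": [0, 0, 0], "jaw": 0.0},
    {"xyz": [0.1, -1, 0], "rot": [0, 0, 0], "jaw": 0.0},
    {"xyz": [0.1, -1, 0], "rot": [0, 0, 0], "jaw": 0.0},
    {"xyz": [0.1, -1, 0], "rot": [0, 0, 0], "jaw": 0.0},
    {"xyz": [0.1, -1, 0], "rot": [0, 0, 0], "jaw": 0.0},
  ],
)

```text
clock: 18.58
position: [0.5463, -0.0666, 0.3009]
tool_rot: [0.046, -3.14, -0.0]
force: [0.3, 0.7, -2.4]
opening: 0.341
grip_force: 30.0
```

drive_tool(
  moves=[
    {"xyz": [0.1, -1, 0], "rot": [0, 0, 0], "jaw": 0.0},
    {"xyz": [0.1, -1, 0], "rot": [0, 0, 0], "jaw": 0.0},
    {"xyz": [0.1, -1, 0], "rot": [0, 0, 0], "jaw": 0.0},
    {"xyz": [0.1, -1, 0], "rot": [0, 0, 0], "jaw": 0.0},
    {"xyz": [0.1, -1, 0], "rot": [0, 0, 0], "jaw": 0.0},
    {"xyz": [0.1, -1, 0], "rot": [0, 0, 0], "jaw": 0.0},
    {"xyz": [0.1, -1, 0], "rot": [0, 0, 0], "jaw": 0.0},
    {"xyz": [0.1, -1, 0], "rot": [0, 0, 0], "jaw": 0.0},
    {"xyz": [0, 0, 0], "rot": [0, 0, 0], "jaw": 0.0},
    {"xyz": [0, 0, 0], "rot": [0, 0, 0], "jaw": 0.0},
  ],
)

```text
clock: 19.42
position: [0.5353, -0.2272, 0.3007]
tool_rot: [0.043, -3.14, -0.001]
force: [0.7, 0.6, -1.9]
opening: 0.334
grip_force: 30.0
```

```bash
python3 -c "
from p import *
plan(.533,-.2295,.132,91.84)
for n,c in(('scene',(413,274)),('top',(246,218))):
    f=robot.grab_frame(n);e,ax,s,bx=disc(f,c); print(n,'disc',e,ax,'slotdark',s)
    B=np.array([onz(f,b,.052)[:2] for b in bx]); d=[B[1]-B[0],B[2]-B[1]]; print([np.linalg.norm(v) for v in d],[np.degrees(np.arctan2(v[1],v[0])) for v in d])
    for l in('foot_face','rail_end'): print(l,[(np.round(d['at'],1).tolist(),round(d['p'],2)) for d in robot.pinpoint(l,f)][:2])
    p=robot.read_state()['position'];print('tip',proj(f,p-[0,0,.117]),robot.pinpoint('driver_tip',f)[:2])
"
```

```text
t 19.42 pos [ 0.5353 -0.2272  0.3007] yawY 91.57 tilt [-0.0018  0.0004 -1.    ] q [ 0.5172  0.5721 -0.331   1.6148  0.2118  0.9921  1.7167] F [ 0.6899  0.6226 -1.9448] M [ 0.0548  0.0073 -0.0011] op 0.334 grip 30.0
units xyz [ 0.1035 -0.1155  8.4348] rotz -0.06 (shift in present axes)
scene disc [412.716  273.9267] [28.672  32.4942] slotdark [412.9296 273.5635]
[np.float64(0.03398382656718782), np.float64(0.008747612025389071)] [np.float64(107.61546379414375), np.float64(9.267591897870728)]
foot_face [([421.7, 303.5], 0.76)]
rail_end [([427.3, 300.8], 0.89)]
tip [142.5447 243.6797] [{'at': [186.9, 351.0], 'p': 0.86}, {'at': [138.1, 240.7], 'p': 0.8}]
top disc [246.1221 217.8917] [24.5887 25.5734] slotdark [246.0115 217.7298]
[np.float64(0.02539636330724395), np.float64(0.007919453863143555)] [np.float64(-72.42929247705493), np.float64(-161.84272700013855)]
foot_face [([243.9, 198.9], 0.58)]
rail_end [([243.8, 197.3], 0.59), ([431.8, 233.3], 0.27)]
tip [453.7371 212.9469] [{'at': [420.1, 181.0], 'p': 0.82}, {'at': [452.3, 215.9], 'p': 0.72}]
```

```bash
python3 -c "
from p import *
print(tri(*(lambda a,b:(a,[138.1,240.7],b,[452.3,215.9]))(robot.grab_frame('scene'),robot.grab_frame('top'))))
fs=robot.grab_frame('scene');ft=robot.grab_frame('top')
p=robot.read_state()['position']
for f in(fs,ft):
  print([(np.round(d['at'],1).tolist(),round(d['p'],2)) for d in robot.pinpoint('driver_tip',f)][:3])
  # dark/metal shank pixels: local profile rows near expected tip
  for z in (0,.02,.04):
    u=proj(f,p-[0,0,.117-z]); g=f['image'][int(round(u[1])),int(u[0])-16:int(u[0])+17].astype(int); print(z,u,int(u[0])-16,(g.max(1)-g.min(1)).tolist())
"
```

```text
(array([ 0.5316, -0.226 ,  0.1856]), np.float64(0.008224036891423649))
[([139.2, 241.6], 0.58), ([186.9, 350.9], 0.58)]
0 [141.3617 243.595 ] 125 [112, 112, 112, 112, 112, 112, 112, 113, 106, 61, 61, 55, 28, 5, 5, 5, 6, 28, 62, 61, 61, 61, 62, 61, 62, 62, 62, 61, 63, 62, 62, 62, 62]
0.02 [136.5681 236.6944] 120 [66, 69, 71, 73, 76, 77, 73, 77, 77, 81, 83, 78, 39, 6, 6, 5, 6, 5, 5, 6, 3, 4, 17, 58, 73, 74, 76, 78, 77, 76, 67, 66, 67]
0.04 [131.5027 229.4027] 115 [121, 121, 120, 121, 121, 121, 120, 121, 120, 120, 114, 57, 5, 5, 5, 5, 5, 5, 5, 4, 4, 4, 38, 102, 121, 121, 121, 121, 115, 73, 74, 75, 75]
[([453.4, 213.8], 0.55)]
0 [454.2161 213.0315] 438 [55, 55, 54, 55, 56, 55, 56, 60, 64, 66, 66, 68, 66, 64, 55, 31, 8, 0, 1, 0, 2, 11, 26, 36, 39, 40, 41, 42, 42, 43, 48, 53, 56]
0.02 [456.7903 210.5457] 440 [55, 55, 54, 54, 56, 59, 65, 66, 67, 66, 66, 65, 57, 37, 12, 1, 1, 1, 1, 2, 2, 1, 5, 3, 5, 4, 5, 6, 8, 11, 14, 13, 17]
0.04 [459.4751 207.9532] 443 [55, 56, 59, 64, 65, 64, 65, 65, 65, 62, 48, 25, 3, 2, 3, 2, 4, 2, 3, 3, 2, 5, 2, 2, 2, 2, 2, 2, 2, 2, 0, 1, 4]
```

```bash
python3 -c "
from p import *
plan(.5335,-.230,.132,91.84)"
```

```text
t 20.12 pos [ 0.5361 -0.226   0.3017] yawY 91.84 tilt [ 0.      0.0001 -1.    ] q [ 0.516   0.5708 -0.3328  1.6141  0.2123  0.9924  1.7187] F [ 0.6792  0.75   -1.81  ] M [ 0.0585 -0.0494 -0.013 ] op 0.336 grip 30.0
units xyz [ 0.1391 -0.1981  8.4854] rotz 0.00 (shift in present axes)
```

Cam slot is at −72.5°, which puts the cam at about 1.49 rad, at its stop. Next I'll lower the driver into the middle hole, pausing just above the shelf.

drive_tool(
  moves=[
    {"xyz": [0.14, -0.2, 0], "rot": [0, 0, 0], "jaw": 0.0},
    {"xyz": [0, 0, 0.8], "rot": [0, 0, 0], "jaw": 0.0},
    {"xyz": [0, 0, 0.8], "rot": [0, 0, 0], "jaw": 0.0},
    {"xyz": [0, 0, 0.8], "rot": [0, 0, 0], "jaw": 0.0},
    {"xyz": [0, 0, 0.8], "rot": [0, 0, 0], "jaw": 0.0},
    {"xyz": [0, 0, 0.6], "rot": [0, 0, 0], "jaw": 0.0},
    {"xyz": [0, 0, 0], "rot": [0, 0, 0], "jaw": 0.0},
    {"xyz": [0, 0, 0], "rot": [0, 0, 0], "jaw": 0.0},
    {"xyz": [0, 0, 0], "rot": [0, 0, 0], "jaw": 0.0},
    {"xyz": [0, 0, 0], "rot": [0, 0, 0], "jaw": 0.0},
  ],
)

```text
clock: 20.95
position: [0.5342, -0.2304, 0.2268]
tool_rot: [-0.05, 3.139, -0.001]
force: [0.7, -0.3, -1.6]
opening: 0.333
grip_force: 30.0
```

```bash
python3 -c "
from p import *
plan(.5335,-.230,.132,91.84)"
```

```text
t 20.95 pos [ 0.5342 -0.2304  0.2268] yawY 91.83 tilt [ 0.002  -0.0006 -1.    ] q [ 0.5089  0.6539 -0.3085  1.7117  0.257   0.8137  1.6858] F [ 0.6586 -0.3225 -1.6075] M [ 0.0149 -0.0248  0.0137] op 0.333 grip 30.0
units xyz [0.0421 0.0237 4.7381] rotz -0.00 (shift in present axes)
```

Tip at about 0.110. I'll lower it slowly and watch the force.

drive_tool(
  moves=[
    {"xyz": [0, 0, 0.4], "rot": [0, 0, 0], "jaw": 0.0},
    {"xyz": [0, 0, 0.4], "rot": [0, 0, 0], "jaw": 0.0},
    {"xyz": [0, 0, 0.4], "rot": [0, 0, 0], "jaw": 0.0},
    {"xyz": [0, 0, 0], "rot": [0, 0, 0], "jaw": 0.0},
    {"xyz": [0, 0, 0], "rot": [0, 0, 0], "jaw": 0.0},
  ],
)

```text
clock: 21.37
position: [0.5329, -0.2299, 0.2008]
tool_rot: [0.051, -3.139, -0.001]
force: [-0.5, 0.3, -2.0]
opening: 0.337
grip_force: 30.0
```

```bash
python3 -c "
from p import *
plan(.5335,-.230,.132,91.84)"
```

```text
t 21.37 pos [ 0.5329 -0.2299  0.2008] yawY 91.86 tilt [-0.0018  0.0007 -1.    ] q [ 0.5013  0.687  -0.2969  1.7384  0.2728  0.7588  1.6716] F [-0.4906  0.3075 -1.996 ] M [ 0.0213  0.0122 -0.0748] op 0.337 grip 30.0
units xyz [-0.0344 -0.0098  3.4406] rotz 0.00 (shift in present axes)
```

drive_tool(
  moves=[
    {"xyz": [0, 0, 0.5], "rot": [0, 0, 0], "jaw": 0.0},
    {"xyz": [0, 0, 0.5], "rot": [0, 0, 0], "jaw": 0.0},
    {"xyz": [0, 0, 0.5], "rot": [0, 0, 0], "jaw": 0.0},
    {"xyz": [0, 0, 0.5], "rot": [0, 0, 0], "jaw": 0.0},
    {"xyz": [0, 0, 0.5], "rot": [0, 0, 0], "jaw": 0.0},
    {"xyz": [0, 0, 0.4], "rot": [0, 0, 0], "jaw": 0.0},
    {"xyz": [0, 0, 0.3], "rot": [0, 0, 0], "jaw": 0.0},
    {"xyz": [0, 0, 0.1], "rot": [0, 0, 0], "jaw": 0.0},
    {"xyz": [0, 0, 0], "rot": [0, 0, 0], "jaw": 0.0},
    {"xyz": [0, 0, 0], "rot": [0, 0, 0], "jaw": 0.0},
  ],
)

```text
clock: 22.2
position: [0.5337, -0.2301, 0.1359]
tool_rot: [-0.051, 3.141, -0.0]
force: [0.3, -0.2, -2.3]
opening: 0.339
grip_force: 30.0
```

```bash
python3 -c "
from p import *
plan(.5335,-.230,.132,91.84)"
```

```text
t 22.20 pos [ 0.5337 -0.2301  0.1359] yawY 91.85 tilt [ 0.0005 -0.0001 -1.    ] q [ 0.4777  0.7776 -0.2587  1.7898  0.3165  0.6144  1.633 ] F [ 0.2592 -0.1915 -2.2669] M [ 0.0291 -0.0171 -0.0889] op 0.339 grip 30.0
units xyz [0.0117 0.0056 0.1927] rotz 0.00 (shift in present axes)
```

Now down the last 3 mm, then open to 0.6 and rise.

drive_tool(
  moves=[
    {"xyz": [0, 0, 0.1], "rot": [0, 0, 0], "jaw": 0.0},
    {"xyz": [0, 0, 0.06], "rot": [0, 0, 0], "jaw": 0.0},
    {"xyz": [0, 0, 0], "rot": [0, 0, 0], "jaw": 0.0},
    {"xyz": [0, 0, 0], "rot": [0, 0, 0], "jaw": 0.45},
    {"xyz": [0, 0, 0], "rot": [0, 0, 0], "jaw": 0.6},
    {"xyz": [0, 0, 0], "rot": [0, 0, 0], "jaw": 0.6},
    {"xyz": [0, 0, 0], "rot": [0, 0, 0], "jaw": 0.6},
    {"xyz": [0, 0, -0.4], "rot": [0, 0, 0], "jaw": 0.6},
    {"xyz": [0, 0, -1], "rot": [0, 0, 0], "jaw": 0.6},
    {"xyz": [0, 0, -1], "rot": [0, 0, 0], "jaw": 0.6},
    {"xyz": [0, 0, -1], "rot": [0, 0, 0], "jaw": 0.6},
    {"xyz": [0, 0, -1], "rot": [0, 0, 0], "jaw": 0.6},
  ],
)

```text
clock: 23.2
position: [0.5335, -0.23, 0.2221]
tool_rot: [-0.051, 3.141, 0.0]
force: [0.9, -0.4, 0.2]
opening: 0.601
grip_force: 0.0
```

drive_tool(
  moves=[
    {"xyz": [0, 0, -1], "rot": [0, 0, 0], "jaw": 0.6},
    {"xyz": [1, 0, -1], "rot": [0, 0, 0], "jaw": 0.6},
    {"xyz": [1, 0, -1], "rot": [0, 0, 0], "jaw": 0.6},
    {"xyz": [1, 1, 0], "rot": [0, 0, 0], "jaw": 0.6},
    {"xyz": [1, 1, 0], "rot": [0, 0, 0], "jaw": 0.6},
    {"xyz": [0, 1, 0], "rot": [0, 0, 0], "jaw": 0.6},
    {"xyz": [0, 1, 0], "rot": [0, 0, 0], "jaw": 0.6},
    {"xyz": [0, 1, 0], "rot": [0, 0, 0], "jaw": 0.6},
    {"xyz": [0, 1, 0], "rot": [0, 0, 0], "jaw": 0.6},
    {"xyz": [0, 1, 0], "rot": [0, 0, 0], "jaw": 0.6},
    {"xyz": [0, 0, 0], "rot": [0, 0, 0], "jaw": 0.6},
    {"xyz": [0, 0, 0], "rot": [0, 0, 0], "jaw": 0.6},
  ],
)

```text
clock: 24.2
position: [0.4492, -0.0921, 0.2811]
tool_rot: [-0.055, 3.14, -0.0]
force: [-0.1, -0.1, -0.6]
opening: 0.602
grip_force: 0.0
```

```bash
python3 -c "
from p import *
plan(.5335,-.230,.132,91.84)
fs=robot.grab_frame('scene');ft=robot.grab_frame('top')
P={}
for f,n in((fs,'s'),(ft,'t')):
  for l in('driver_handle','foot_face','rail_end'): print(n,l,[(np.round(d['at'],1).tolist(),round(d['p'],2)) for d in robot.pinpoint(l,f)][:3])
  print('exp handle',proj(f,[.531,-.2305,.145]))
# compare with first scene picture
for n,f,(a,b,c,d) in(('scene',fs,(225,325,70,250)),('top',ft,(195,260,375,515))):
  im0=cv2.imread('pics/%s0.png'%n)[:,:,::-1]; D=np.abs(f['image'][a:b,c:d].astype(int)-im0[a:b,c:d]).max(2)>50; print(n,D.sum(), np.argwhere(D).mean(0)+[a,c] if D.any() else '')
for n,f,c in(('scene',fs,(413,274)),('top',ft,(246,218))):
    e,ax,s,bx=disc(f,c);B=np.array([onz(f,b,.052)[:2] for b in bx]); d=[B[1]-B[0],B[2]-B[1]]; print([np.linalg.norm(v) for v in d],[np.degrees(np.arctan2(v[1],v[0])) for v in d])
"
```

```text
t 24.20 pos [ 0.4492 -0.0921  0.2811] yawY 91.99 tilt [ 0.0009 -0.0003 -1.    ] q [ 0.3454  0.4261 -0.3553  1.9857  0.2098  0.7637  1.4727] F [-0.104 -0.14  -0.608] M [-0.0058  0.0188 -0.0375] op 0.602 grip 0.0
units xyz [-3.9678 -7.0364  7.4628] rotz 0.03 (shift in present axes)
s driver_handle [([144.6, 253.9], 0.86), ([257.8, 391.5], 0.69)]
s foot_face [([419.8, 301.7], 0.72)]
s rail_end [([425.6, 304.8], 0.59)]
exp handle [147.1769 253.3606]
t driver_handle [([368.8, 153.4], 0.72)]
t foot_face [([243.3, 197.3], 0.91)]
t rail_end []
exp handle [452.025 220.329]
scene 2376 [257.3695 211.5939]
top 6176 [227.7738 431.9422]
[np.float64(0.033970174725500145), np.float64(0.00869710964229548)] [np.float64(107.42171644520215), np.float64(9.071475681714665)]
[np.float64(0.02451903649625316), np.float64(0.007125703141906858)] [np.float64(-72.42984050984296), np.float64(-161.83892525506047)]
```

```bash
python3 -c "
from p import *
f=robot.grab_frame('scene');im0=cv2.imread('pics/scene0.png')[:,:,::-1]
g=lambda im:im[228:290,70:225].max(2)<75
for c in((0,50),(50,100),(108,150)):
  for im in(im0,f['image']): m=g(im)[:,c[0]:c[1]]; print(c,m.sum(),np.argwhere(m).mean(0),np.argwhere(m).min(0),np.argwhere(m).max(0))
# foot face/edge line: compare foot edge angle by darkness of gap
"
```

```text
(0, 50) 879 [33.7531 29.7611] [15 11] [61 48]
(0, 50) 876 [33.6701 29.7979] [15 11] [52 48]
(50, 100) 816 [32.3836 31.0404] [ 8 11] [49 46]
(50, 100) 810 [32.3593 31.2827] [ 8 11] [49 46]
(108, 150) 707 [30.4512 23.5587] [13 10] [48 37]
(108, 150) 785 [28.6306 23.665 ] [0 8] [48 41]
```

The driver is back in its hole at its original height and place, the other tools haven't moved, and the cam is at its stop. I'm handing in.

```bash
python3 -c "
from plant import robot
print(robot.job_done())"
```

```text
the job is handed in; nothing more can be done
None
```

I handed the job in at about 24 s of the 61 s allowed: the cam is turned to its stop (about 1.49 rad), the foot looks drawn up tight, and the screwdriver is back in the rack's middle hole with the other tools unmoved; the hand-in returned no verdict.

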